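Fetch the red-capped jar of colour chips from the bench carousel

TASK

Turn the carousel (the upright steel pins are there to turn it by) until the pocket with the red-capped jar is at the front, in line with the white pointer on the stand, and leave it standing there untouched for a moment. Then reach in under the lamp bar, lift that jar straight up out of its pocket at the front, and set it down gently (not dropped) and upright in the middle of the round cork pad, letting go only when it stands there. Keep the other jars standing in their pockets, and leave the black graphite block alone.

Things in the scene. Friction and masses are not known exactly. Their poses are not given: they have to be found in the camera images.
- stand: fixed stand: dark steel foot plate 290 (x) by 440 (y) by 12 mm high. Origin: on the bench, under the carousel's axis; its -x is its front, towards the robot (world -x) to within about 0.2 rad, z up. A white pointer on the plate's front edge (x = -114 to -144 mm, y = 0) marks the front
- lamp_bar (a point): middle of the underside of the lamp bar fixed to the stand: x = -48 mm, y = 0, 200 mm above the bench. The bar is 36 mm in x, 430 mm in y, 22 mm thick, on two 16 mm posts at y = +200 and -200 mm. It bars an upright gripper from the front pocket: reach in from the front with the tool leaning (25 degrees from vertical works, fingertips pointing down and in towards the axis)
- front (a point): the front place of the carousel, fixed in the stand at x = -85 mm, y = 0, at the height of the disc's top (50 mm above the bench): where the origin of the red-capped jar must come, within 18 mm
- hub (a point): point on the vertical axis of the carousel at the height of the disc's top, 50 mm above the bench; its axes turn with the disc, z up. Wooden disc 280 mm in diameter with a brass hub 44 mm wide and 30 mm tall. Five pockets on a circle of radius 85 mm, at 180, 252, 324, 36 and 108 degrees anticlockwise from the hub's x axis, the one at 180 empty
- pin (a point): top centre of one of the five turning pins, fixed to the disc at 216 degrees anticlockwise from the hub's x axis; the others stand at 288, 0, 72 and 144 degrees, each midway between two pockets. Upright round steel pins 12 mm in diameter, 52 mm tall on the disc (tops 102 mm above the bench), on a circle of radius 125 mm. Pinch or push one and follow the circle to turn the disc
- empty (a point): middle of the empty pocket, at the height of the disc's top, on the disc at 180 degrees from the hub's x axis. Each pocket is a black ring standing on the disc, 12 mm high, 48 mm inside and 54 mm outside diameter; a jar stands on the disc inside it
- carousel (a joint): angle of the carousel in rad, positive anticlockwise seen from above, 0 at the start of each run whatever the position of the disc; it turns freely many times around either way, with light friction (about 0.06 N m) and no catch, and stays where it is left
- jar_red: glass jar, upright cylinder 40 mm in diameter and 78 mm tall (150 g nominal); its plain round top 22 mm is the red cap, same diameter as the glass. Origin: centre of its underside; z up along the jar. The jar to fetch; grip it across its diameter at 45 to 60 mm above its underside.
- jar_blue: glass jar, upright cylinder 40 mm in diameter and 78 mm tall (150 g nominal); its plain round top 22 mm is the blue cap, same diameter as the glass. Origin: centre of its underside; z up along the jar. Stays in its pocket (the pocket turns with the carousel).
- jar_green: glass jar, upright cylinder 40 mm in diameter and 78 mm tall (150 g nominal); its plain round top 22 mm is the green cap, same diameter as the glass. Origin: centre of its underside; z up along the jar. Stays in its pocket (the pocket turns with the carousel).
- jar_yellow: glass jar, upright cylinder 40 mm in diameter and 78 mm tall (150 g nominal); its plain round top 22 mm is the yellow cap, same diameter as the glass. Origin: centre of its underside; z up along the jar. Stays in its pocket (the pocket turns with the carousel).
- pad: fixed round cork pad, 90 mm in diameter, 6 mm thick, where the jar is to be set. Origin: centre of its underside on the bench, so its top is 6 mm higher
- block: loose black graphite block 50 by 50 by 60 mm high, standing on the bench about 120 mm from the pad; not to be touched. Origin: centre of its underside
There are look-alikes about, which are no part of the job. Of the things like the jar_red, leave any that is pink; of the rest the larger one is meant.

How it is judged:
On the way, in this order (a step that is already met when the one before it is completed fails the run):
1. the carousel is turned so that the red-capped jar stands in its pocket at the front (within 18 mm of the front place), the disc at rest and the jar untouched (horizontal distance between jar_red and front below 0.018 m and horizontal distance between jar_red and hub between 0.073 and 0.097 m and height (world z) of jar_red between 0.044 and 0.056 m and angle between jar_red's own z axis and vertical below 0.15 rad and velocity of joint carousel between -0.05 and 0.05 rad/s and contact force between the fingers and jar_red below 0.1 N), for 0.2 s.
2. the red-capped jar is lifted out of its pocket at the front: its underside over 13 mm above the disc, within 35 mm of the front place, held in the fingers (height (world z) of jar_red above 0.063 m and horizontal distance between jar_red and front below 0.035 m and contact force between the fingers and jar_red above 0.5 N).
3. the jar is lowered onto the middle of the pad while still held in the fingers (underside within 8 mm of the pad's top, not dropped) (horizontal distance between jar_red and pad below 0.022 m and z of jar_red in the frame of pad below 0.014 m and contact force between the fingers and jar_red above 0.5 N).
At the end, for the whole second after the job is handed in: The red-capped jar stands upright (within 0.1 rad) and at rest on the cork pad, its centre within 22 mm of the pad's centre; the blue-, green- and yellow-capped jars stand upright in carousel pockets, and the carousel is at rest (horizontal distance between jar_red and pad below 0.022 m and z of jar_red in the frame of pad between 0.003 and 0.009 m and angle between jar_red's own z axis and vertical below 0.1 rad and linear speed of jar_red below 0.02 m/s and velocity of joint carousel between -0.05 and 0.05 rad/s and horizontal distance between jar_blue and hub between 0.073 and 0.097 m and height (world z) of jar_blue between 0.044 and 0.056 m and angle between each of jar_blue, jar_green, jar_yellow's own z axis and vertical below 0.15 rad and horizontal distance between jar_green and hub between 0.073 and 0.097 m and height (world z) of jar_green between 0.044 and 0.056 m and horizontal distance between jar_yellow and hub between 0.073 and 0.097 m and height (world z) of jar_yellow between 0.044 and 0.056 m); the robot touches nothing.
It fails at once if another jar is lifted out of its pocket or tipped (underside over 12 mm above the disc, or leaning over 0.35 rad) (height (world z) of any of jar_blue, jar_green, jar_yellow above 0.062 m or angle between any of jar_blue, jar_green, jar_yellow's own z axis and vertical above 0.35 rad).
It fails at once if the red-capped jar is tipped over 0.5 rad (angle between jar_red's own z axis and vertical above 0.5 rad).
It fails at once if the graphite block is moved more than 10 mm (distance of block from where it was at the start of the episode above 0.01 m).
It also fails if it takes over 72 s, if anything falls off the work surface, if the arm or the gripper's body presses on something with over 40 N, if the wrist force passes 120 N, or if a joint passes its speed limit or range.

ROBOT

A 6-joint arm with a two-finger parallel gripper is mounted at the origin on the work surface. World frame = base frame: x ahead of the robot, y to its left, z up, the work surface at z = 0. Lengths are in m, angles in rad, forces in N, time in s.
With the tool pointing down it reaches from about 0.35 to 0.85 m from the base axis. Payload 8.1 kg.
Tool frame: the origin (TCP) lies at the very end of the fingers, on their centre line; the grasp point (between the pads) lies 19 mm behind it; z points along the fingers, y is the line along which they close (so a half turn about z gives the same grasp; the last joint's range is limited). The gripper opens to 93 mm and grips with 3 to 60 N. Pads are 15 mm wide; open, the fingers measure 128 mm over their backs; the gripper's body (75 mm by 188 mm) begins 65 mm behind the grasp point.
Start: joints at [-1.233, 0.13, 1.488, -0, 1.523, -0.085], TCP at [0.246, -0.547, 0.219] pointing down, gripper open.
Joint ranges: [-2.96, 2.96], [-0.89, 2.26], [0.02, 2.5], [-1.34, 4.48], [0, 2.73], [-2.66, 2.66]. Speed limits (rad/s): [2.39, 2.39, 2.79, 3.14, 3.14, 3.14].

INTERFACE

Orientations are given as a rotation vector (axis times angle).
In Python, from plant import robot gives the robot as it stands.
- The arm moves only by the tool play_rows, never from a script. Its argument "deltas" is one flat list of numbers, 5 for each row, row after row: the shift along the tool's x, y, z in mm, then the turn about the tool's z in degrees, then the finger opening in mm, from 0 to 93. A call has 1 to 10 rows; each row shifts and turns the commanded pose from where the row before left it, along the tool's axes as they then stand; what a row does not reach is not made up. A row lasts 1/12 s, in which the tool goes at most 41.7 mm and 7.16 degrees, less where a joint would pass 70% of its speed; a pose out of reach is approached as far as the arm can. A call with a gripper value outside its range is refused whole. The fingers move at their own pace and stop on an object; "newtons" is the grip in N (left out, the last holds). Time passes only in rows, so rows that do not move let the fingers close. It gives the time, the measured TCP pose, the force, the opening and the grip force at its end, in the units of the state.
- robot.read_state(): the state, without advancing time (a new reading comes with each control period).
- robot.read_camera(name): name is "scene" or "top" or "wrist"; returns a dict with "pixels" (480x640x3 uint8, blue, green, red), "mtx" (3x3 intrinsics, pixels), "eye" and "rotation" of the camera in the world. Camera axes: x right, y up, looking along -z (the intrinsics and any distortion apply to the point x, -y, -z); pixel columns grow to the right and rows downward; lengths in m; the calibration is good to about 2 mm. A picture is of the moment at which its call begins. There is no depth.
- robot.close_job(): hands the job in; it is judged then, once.
The state is a dict: "t": time; "q": joint angles; "dq": joint speeds; "joint_torque": joint torques, N m; "tool_pos": TCP position; "orientation": TCP orientation; "force": force on the tool from outside, world axes, zero at the start; "wrist_torque": the same for the moment, N m; "opening": finger opening in m; "gripper_force": force on a finger pad.
Only numpy, scipy, OpenCV 4.12 (cv2) and the standard library are available. Lean on these libraries where they do the work, as an engineer would, in place of code of your own. Each camera call takes 0.05 s, during which the arm holds its last target. There are 200 camera calls.

## Working session

There is one attempt and no reset: what is moved stays moved. The work goes in short steps, Python scripts to look and compute and a tool call to move; the robot and the scene stay as the last step left them, time stands still between calls to the robot, and variables do not carry over. Pictures are saved under pics/ and viewed, at most 10 in all, crops included, and the job is handed in when it is done.

Besides the shell and the picture viewer there is one more tool, called after "Emit:" by a JSON object that holds its "op" and its "data", one argument or row to a line. play_rows: Moves the arm, as the interface text tells. Its arguments: {"type":"object","properties":{"deltas":{"type":"array"},"newtons":{"type":"number"}},"required":["deltas"]}

```bash
ls; mkdir -p pics; python3 - <<'E'
from plant import robot
import cv2,pickle
d={}
for n in("scene","top"):
    c=robot.read_camera(n);d[n]=c;cv2.imwrite(f"pics/{n}0.png",c["pixels"]);print(n,c["mtx"].tolist(),c["eye"],c["rotation"],[k for k in c])
pickle.dump(d,open("c0.pkl","wb"))
print(robot.read_state())
E
```

```text
pics
scene [[548.0839380009977, 0.0, 315.70625205347085], [0.0, 548.0839380009977, 236.77489000432595], [0.0, 0.0, 1.0]] [1.25200189 0.89961087 0.75697321] [0.41455164 1.22726339 2.26478313] ['pixels', 'mtx', 'eye', 'rotation']
top [[524.8925759357403, 0.0, 311.3602394736661], [0.0, 524.8925759357403, 234.2812917086184], [0.0, 0.0, 1.0]] [0.48424379 0.10193783 1.15035861] [ 0.1467793  -0.13571335 -1.54780034] ['pixels', 'mtx', 'eye', 'rotation']
{'t': 0.1, 'q': array([-1.23337964e+00,  1.31090561e-01,  1.48917791e+00, -2.84539508e-05,
        1.52299705e+00, -8.53688302e-02]), 'dq': array([ 0.00089179, -0.00077364, -0.00202968,  0.00031297,  0.00079135,
       -0.00025679]), 'joint_torque': array([ 1.15513245e-03, -5.61342824e+01, -4.93095875e+01,  7.68751488e-02,
        2.90874322e-02, -6.10295456e-05]), 'tool_pos': array([ 0.24603681, -0.54666656,  0.21768527]), 'orientation': array([-3.07004000e+00, -6.58829461e-01,  3.74372604e-04]), 'force': array([ 0.23716362, -0.12417063, -0.00748805]), 'wrist_torque': array([ 0.00049172,  0.01557468, -0.02023131]), 'gripper_force': 0.0, 'opening': 0.0929325652340846}
```

View pics/top0.png

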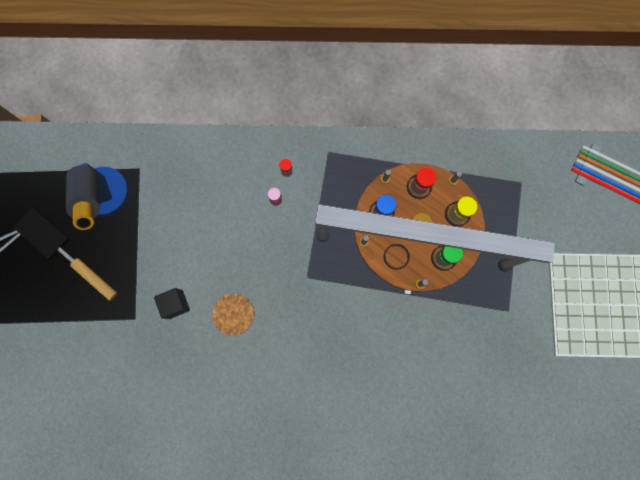

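View pics/scene0.png

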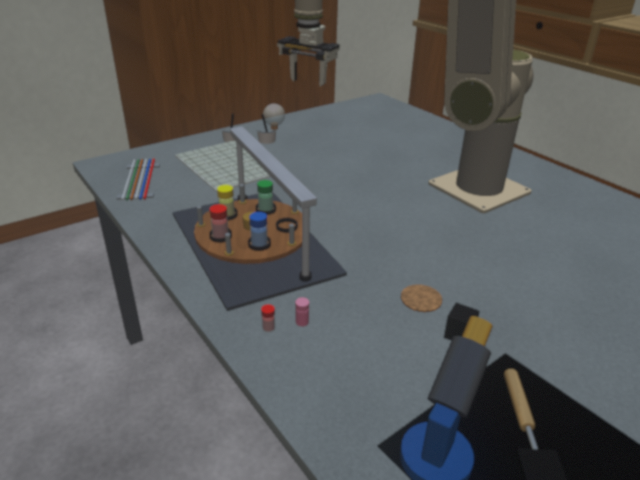

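The top view shows the red jar at the back of the disc (426,177), with blue at (386,205), yellow (467,206) and green (453,254). The empty pocket is at (397,257), the pointer at (408,292), the pad at (233,314) and the block at (171,303). The scene view shows the same jars: red (219,212), blue (259,218), green (265,187) and yellow (225,190). The small red and pink jars on the bench are the look-alikes.

```bash
cat > h.py <<'E'
import numpy as np,cv2
from scipy.spatial.transform import Rotation as R
def P(c):
    r=np.asarray(c["rotation"]);M=R.from_rotvec(r).as_matrix() if r.size==3 else r
    W=np.diag([1,-1,-1])@M.T
    return c["mtx"]@np.c_[W,-W@c["eye"]]
def proj(c,X):
    X=np.atleast_2d(X);p=np.c_[X,np.ones(len(X))]@P(c).T;return p[:,:2]/p[:,2:]
def at_z(c,uv,z):
    M=P(c);H=np.c_[M[:,:2],M[:,2]*z+M[:,3]];x=np.linalg.solve(H,[*uv,1]);return x[:2]/x[2]
def tri(c1,a,c2,b):
    X=cv2.triangulatePoints(P(c1),P(c2),np.array(a,float).reshape(2,1),np.array(b,float).reshape(2,1));return (X[:3]/X[3]).ravel()
RNG={"red":((0,170,90),(6,255,255)),"blue":((105,170,90),(120,255,255)),"green":((55,150,70),(80,255,255)),"yellow":((24,170,110),(33,255,255))}
def blob(c,n,box):
    h=cv2.cvtColor(c["pixels"],cv2.COLOR_BGR2HSV);m=cv2.inRange(h,*RNG[n])
    if n=="red": m|=cv2.inRange(h,(174,170,90),(180,255,255))
    k=np.zeros_like(m);x0,y0,x1,y1=box;k[y0:y1,x0:x1]=m[y0:y1,x0:x1]
    N,_,s,ce=cv2.connectedComponentsWithStats(k);i=1+s[1:,4].argmax();return ce[i],s[i]
E
python3 - <<'E'
from h import *
import pickle
from scipy.optimize import least_squares
d=pickle.load(open("c0.pkl","rb"));t,s=d["top"],d["scene"]
caps={}
for n in RNG:
    a,sa=blob(t,n,(340,150,500,300));b,sb=blob(s,n,(190,170,320,260))
    X=tri(t,a,s,b);caps[n]=X[:2];print(n,a.round(1),sa[2:],b.round(1),sb[2:],X.round(4))
ang=dict(zip(range(4),np.radians([252,324,36,108])))
th=lambda p:np.arctan2(*(p-H)[::-1])
# order ccw after empty: blue? determined by fit
A=np.array(list(caps.values()));
import itertools
best=None
for perm in itertools.permutations(range(4)):
    f=lambda p:np.concatenate([(p[:2]+.085*np.array([np.cos(p[2]+ang[perm[i]]),np.sin(p[2]+ang[perm[i]])])-A[i]) for i in range(4)])
    for g in(0,2,4):
        r=least_squares(f,[*A.mean(0),g])
        if best is None or r.cost<best[0]-1e-9: best=(r.cost,perm,r.x,r.fun)
print(list(RNG),best)
for nm,uv,z in [("pointer",(408,291.5),.012),("empty",(397,257),.06),("pad",(233,314),.006),("block",(171,303),.06),("barL",(317,216),.222),("barR",(553,251),.222)]: print(nm,at_z(t,uv,z))
print("pad tri",tri(t,(233,314),s,(421.5,298)))
for c in [(328,152),(522,183),(511,311),(307,277)]:print(at_z(t,c,.012))
E
```

```text
red [425.7 176.8] [ 20  19 308] [217.8 209. ] [ 16  10 120] [ 0.7923 -0.1173  0.1247]
blue [385.8 204.4] [ 19  18 276] [258.3 216.3] [ 15   9 104] [ 0.733  -0.0358  0.1259]
green [452.1 254.1] [ 20  16 252] [264.5 183.7] [12  6 56] [ 0.6365 -0.1671  0.1238]
yellow [466.7 205.8] [ 20  20 317] [224.6 189.4] [14  8 93] [ 0.7334 -0.1983  0.123 ]
['red', 'blue', 'green', 'yellow'] (np.float64(1.4404837779491897e-06), (2, 3, 0, 1), array([ 0.70662838, -0.11709852, -0.62986307]), array([-6.71535656e-04,  9.13013884e-05,  5.03498329e-05, -4.90548563e-04,
        1.28362067e-03,  1.21210068e-04, -6.62434850e-04,  2.78037106e-04]))
pointer [ 0.56986497 -0.09905334]
empty [ 0.63783576 -0.06859421]
pad [0.51491444 0.27781499]
block [0.53352136 0.39867207]
barL [0.68722904 0.10055882]
barR [ 0.63085428 -0.32123285]
pad tri [0.51353422 0.28002545 0.00197114]
[0.88212281 0.07781338]
[ 0.81687425 -0.35748439]
[ 0.53227924 -0.31894033]
[0.59721658 0.11966625]
```

Emit:
{"op": "play_rows", "data": {
  "deltas": [0, 0, 0, 6.4, 93, 0, 0, 0, 6.4, 93, 0, 0, 0, 6.4, 93, 0, 0, 0, 6.4, 93, 0, 0, 0, 6.4, 93, 9, -36, -12, 0, 93, 9, -36, -12, 0, 93, 9, -36, -12, 0, 93, 9, -36, -12, 0, 93, 9, -36, -12, 0, 93]
}}

```text
t: 0.93
tool_pos: [0.3152, -0.3731, 0.2785]
orientation: [-3.133, 0.214, 0.001]
force: [0.5, -0.4, 0.2]
opening: 0.0931
gripper_force: 0.0
```

Emit:
{"op": "play_rows", "data": {
  "deltas": [9, -36, -12, 0, 93, 9, -36, -12, 0, 93, 9, -36, -12, 0, 93, 9, -36, -12, 0, 93, 9, -36, -12, 0, 93, 9, -36, -12, 0, 93, 9, -36, -12, 0, 93, 9, -36, -12, 0, 93, 9, -36, -12, 0, 93, 0, 0, 0, 0, 93]
}}

```text
t: 1.77
tool_pos: [0.4411, -0.0595, 0.3888]
orientation: [-3.133, 0.203, -0.005]
force: [0.4, 0.5, 0.4]
opening: 0.0928
gripper_force: 0.0
```

```bash
cat >> h.py <<'E'
def st():
    from plant import robot
    s=robot.read_state();M=R.from_rotvec(s["orientation"]).as_matrix()
    print("t",round(s["t"],2),"q",s["q"].round(3),"p",s["tool_pos"].round(4),"F",s["force"].round(1),"op",round(s["opening"],4),"g",round(s["gripper_force"],1))
    print("x",M[:,0].round(3),"y",M[:,1].round(3),"z",M[:,2].round(3));return s,M
E
python3 -c "from h import *;st()"
```

```text
t 1.77 q [-0.251 -0.296  1.584  0.002  1.85   1.449] p [ 0.4411 -0.0595  0.3888] F [0.4 0.5 0.4] op 0.0928 g 0.0
x [ 0.992 -0.129  0.003] y [-0.129 -0.992 -0.002] z [ 0.004  0.002 -1.   ]
```

Emit:
{"op": "play_rows", "data": {
  "deltas": [0, -10, -40, 0, 93, 0, -10, -40, 0, 93, 0, -10, -40, 0, 93, 0, -10, -40, 0, 93, 0, -10, -40, 0, 93, 0, 0, -40, 0, 93, 0, 0, -40, 0, 93, 0, 0, -40, 0, 93, 0, 0, -40, 0, 93, 0, 0, -40, 0, 93]
}}

```text
t: 2.6
tool_pos: [0.4414, -0.0158, 0.7396]
orientation: [-3.133, 0.213, 0.012]
force: [0.2, -0.4, 1.0]
opening: 0.093
gripper_force: 0.0
```

```bash
python3 -c "from h import *;st()"
```

```text
t 2.6 q [-1.530e-01  2.970e-01  2.340e-01  2.000e-03  2.618e+00  1.556e+00] p [ 0.4414 -0.0158  0.7396] F [ 0.2 -0.4  1. ] op 0.093 g 0.0
x [ 0.991 -0.135 -0.007] y [-0.135 -0.991 -0.001] z [-0.007  0.002 -1.   ]
```

Emit:
{"op": "play_rows", "data": {
  "deltas": [0, 0, -20, 0, 93, 0, 0, -20, 0, 93, 0, 0, -20, 0, 93, 0, 0, -20, 0, 93, 0, 0, -20, 0, 93, 0, 0, -20, 0, 93]
}}

```text
t: 3.1
tool_pos: [0.4037, -0.0143, 0.7799]
orientation: [-3.131, 0.213, -0.056]
force: [-0.4, -0.3, 0.7]
opening: 0.0928
gripper_force: 0.0
```

```bash
python3 -c "from h import *;st()"
```

```text
t 3.1 q [-0.168  0.352  0.022  0.015  2.732  1.553] p [ 0.4037 -0.0143  0.7799] F [-0.4 -0.3  0.7] op 0.0928 g 0.0
x [ 0.99  -0.136  0.036] y [-0.135 -0.991 -0.005] z [ 0.036  0.    -0.999]
```

Emit:
{"op": "play_rows", "data": {
  "deltas": [-20, 0, -10, 0, 93, -20, 0, -10, 0, 93, -20, 0, -10, 0, 93, -20, 0, -10, 0, 93, -20, 0, -10, 0, 93, -20, 0, -10, 0, 93]
}}

```text
t: 3.6
tool_pos: [0.2786, 0.0025, 0.808]
orientation: [-3.132, 0.213, -0.089]
force: [-0.9, -0.1, -0.5]
opening: 0.0927
gripper_force: 0.0
```

```bash
python3 -c "from h import *;st()"
```

```text
t 3.6 q [-0.186  0.007  0.348  0.019  2.731  1.538] p [0.2786 0.0025 0.808 ] F [-0.9 -0.1 -0.5] op 0.0927 g 0.0
x [ 0.989 -0.135  0.056] y [-0.135 -0.991 -0.005] z [ 0.056 -0.003 -0.998]
```

Emit:
{"op": "play_rows", "data": {
  "deltas": [-20, -2, -20, 0, 93, -20, -2, -20, 0, 93, -20, -2, -20, 0, 93, -20, -2, -20, 0, 93, -20, -2, -20, 0, 93, -20, -2, -20, 0, 93, -20, -2, -20, 0, 93, -20, -2, -20, 0, 93]
}}

```text
t: 4.27
tool_pos: [0.1359, 0.0477, 0.8176]
orientation: [3.111, -0.215, 0.259]
force: [0.3, 0.3, 0.1]
opening: 0.0929
gripper_force: 0.0
```

```bash
python3 -c "from h import *;st()"
```

```text
t 4.27 q [ 0.071 -0.322  0.569 -0.088  2.731  1.696] p [0.1359 0.0477 0.8176] F [0.3 0.3 0.1] op 0.0929 g 0.0
x [ 0.977 -0.136  0.165] y [-0.138 -0.99   0.001] z [ 0.164 -0.024 -0.986]
```

Emit:
{"op": "play_rows", "data": {
  "deltas": [-15, 3, -20, 0, 93, -15, 3, -20, 0, 93, -15, 3, -20, 0, 93, -15, 3, -20, 0, 93, -15, 3, -20, 0, 93, -15, 3, -20, 0, 93, -15, 3, -20, 0, 93, -15, 3, -20, 0, 93]
}}

```text
t: 4.93
tool_pos: [0.0575, 0.0404, 0.8201]
orientation: [-3.087, 0.174, -0.409]
force: [0.7, -0.2, -0.4]
opening: 0.0933
gripper_force: 0.0
```

```bash
python3 -c "from h import *;st()"
```

```text
t 4.93 q [ 0.442 -0.47   0.625 -0.264  2.731  1.87 ] p [0.0575 0.0404 0.8201] F [ 0.7 -0.2 -0.4] op 0.0933 g 0.0
x [ 0.959 -0.113  0.258] y [-0.107 -0.994 -0.037] z [ 0.261  0.008 -0.965]
```

Emit:
{"op": "play_rows", "data": {
  "deltas": [-15, 0, -25, 0, 93, -15, 0, -25, 0, 93, -15, 0, -25, 0, 93, -15, 0, -25, 0, 93]
}}

```text
t: 5.27
tool_pos: [0.0235, 0.0353, 0.823]
orientation: [-3.044, 0.198, -0.509]
force: [0.4, -0.2, 0.2]
opening: 0.093
gripper_force: 0.0
```

```bash
python3 -c "from h import *;st()"
```

```text
t 5.27 q [ 0.275 -0.551  0.628 -0.158  2.731  1.821] p [0.0235 0.0353 0.823 ] F [ 0.4 -0.2  0.2] op 0.093 g 0.0
x [ 0.938 -0.134  0.321] y [-0.118 -0.991 -0.069] z [ 0.327  0.027 -0.945]
```

Emit:
{"op": "play_rows", "data": {
  "deltas": [-15, 0, -25, 0, 93, -15, 0, -25, 0, 93, -15, 0, -25, 0, 93, -15, 0, -25, 0, 93]
}}

```text
t: 5.6
tool_pos: [-0.0111, 0.0341, 0.8229]
orientation: [-3.002, 0.191, -0.604]
force: [0.5, -0.3, 0.1]
opening: 0.0927
gripper_force: 0.0
```

```bash
python3 -c "from h import *;st()"
```

```text
t 5.6 q [ 0.226 -0.626  0.634 -0.103  2.731  1.82 ] p [-0.0111  0.0341  0.8229] F [ 0.5 -0.3  0.1] op 0.0927 g 0.0
x [ 0.915 -0.136  0.38 ] y [-0.107 -0.99  -0.096] z [ 0.389  0.047 -0.92 ]
```

Emit:
{"op": "play_rows", "data": {
  "deltas": [-5, 20, -15, 0, 93, -5, 20, -15, 0, 93, -5, 20, -15, 0, 93, -5, 20, -15, 0, 93]
}}

```text
t: 5.93
tool_pos: [-0.0277, -0.0414, 0.821]
orientation: [-2.982, 0.191, -0.669]
force: [0.4, 0.0, 0.2]
opening: 0.0931
gripper_force: 0.0
```

```bash
python3 -c "from h import *;st()"
```

```text
t 5.93 q [ 0.567 -0.677  0.635 -0.493  2.731  1.769] p [-0.0277 -0.0414  0.821 ] F [0.4 0.  0.2] op 0.0931 g 0.0
x [ 0.897 -0.139  0.42 ] y [-0.104 -0.989 -0.105] z [ 0.43   0.05  -0.902]
```

Emit:
{"op": "play_rows", "data": {
  "deltas": [0, -25, -10, 0, 93, 0, -25, -10, 0, 93, 0, -25, -10, 0, 93, 0, -25, -10, 0, 93, 0, -25, -10, 0, 93, 0, -25, -10, 0, 93, 0, -25, -10, 0, 93, 0, -25, -10, 0, 93]
}}

```text
t: 6.6
tool_pos: [0.0007, 0.1459, 0.8527]
orientation: [-2.933, 0.18, -0.755]
force: [-0.2, 1.0, 1.0]
opening: 0.0929
gripper_force: 0.0
```

```bash
python3 -c "from h import *;st()"
```

```text
t 6.6 q [-0.335 -0.591  0.47   0.614  2.731  1.987] p [7.000e-04 1.459e-01 8.527e-01] F [-0.2  1.   1. ] op 0.0929 g 0.0
x [ 0.87  -0.141  0.473] y [-0.088 -0.987 -0.133] z [ 0.486  0.074 -0.871]
```

Emit:
{"op": "play_rows", "data": {
  "deltas": [0, 0, 0, -5, 40, 0, 0, 0, -5, 40, 0, 0, 0, 0, 40]
}}

```text
t: 6.85
tool_pos: [0.0005, 0.1449, 0.8527]
orientation: [-2.979, -0.081, -0.777]
force: [0.1, -0.4, -0.0]
opening: 0.0779
gripper_force: 0.0
```

```bash
cat >> h.py <<'E'
H=np.array([.7066,-.117]);YAW=-.14
def S(x,y):  # stand frame -> world xy
    c,s=np.cos(YAW),np.sin(YAW);return H+[c*x-s*y,s*x+c*y]
def rows(wps,op,step=38,pos=None,integer=True):
    """wps: world TCP points; prints rows in tool axes"""
    s,M=st();p=np.array(s["tool_pos"] if pos is None else pos);out=[];done=np.zeros(3);p0=p.copy()
    for w in wps:
        w=np.asarray(w);n=max(1,int(np.ceil(np.linalg.norm(w-p)*1000/step)))
        for k in range(1,n+1):
            tgt=M.T@((p+(w-p)*k/n)-p0)*1000;d=np.round(tgt-done,0 if integer else 1);done+=d;out.append([*d,0,op])
        p=w
    for i in range(0,len(out),10):print([float(x) if x%1 else int(x) for r in out[i:i+10] for x in r])
E
python3 - <<'E'
from h import *
rows([(.25,.05,.75),(.42,-.08,.45),(*S(-190,0) if 0 else S(-.19,-.03),.25)],40)
E
```

```text
File "<stdin>", line 2
    rows([(.25,.05,.75),(.42,-.08,.45),(*S(-190,0) if 0 else S(-.19,-.03),.25)],40)
                                                   ^^
SyntaxError: invalid syntax
```

```bash
python3 - <<'E'
from h import *
rows([(.25,.05,.75),(.42,-.08,.45),(*S(-.19,-.03),.25)],40)
E
```

```text
t 6.85 q [-0.332 -0.591  0.47   0.607  2.731  1.806] p [5.000e-04 1.449e-01 8.527e-01] F [ 0.1 -0.4 -0. ] op 0.0779 g 0.0
x [0.871 0.035 0.489] y [ 0.066 -0.997 -0.047] z [ 0.486  0.073 -0.871]
[20, 14, 25, 0, 40, 21, 15, 26, 0, 40, 20, 14, 25, 0, 40, 21, 15, 26, 0, 40, 20, 14, 25, 0, 40, 21, 15, 26, 0, 40, 20, 14, 25, 0, 40, 21, 15, 26, 0, 40, -1, 15, 33, 0, 40, 0, 16, 34, 0, 40]
[0, 15, 33, 0, 40, 0, 16, 34, 0, 40, -1, 15, 33, 0, 40, 0, 16, 33, 0, 40, 0, 15, 34, 0, 40, -1, 16, 33, 0, 40, 0, 15, 34, 0, 40, 0, 16, 33, 0, 40, -3, 9, 36, 0, 40, -3, 9, 36, 0, 40]
[-3, 10, 37, 0, 40, -3, 9, 36, 0, 40, -3, 9, 36, 0, 40, -3, 9, 36, 0, 40]
```

Emit:
{"op": "play_rows", "data": {
  "deltas": [20, 14, 25, 0, 40, 21, 15, 26, 0, 40, 20, 14, 25, 0, 40, 21, 15, 26, 0, 40, 20, 14, 25, 0, 40, 21, 15, 26, 0, 40, 20, 14, 25, 0, 40, 21, 15, 26, 0, 40, 0, 15, 33, 0, 40, 0, 16, 34, 0, 40]
}}

```text
t: 7.68
tool_pos: [0.2668, 0.036, 0.6951]
orientation: [-2.982, -0.079, -0.769]
force: [0.6, 0.7, -0.1]
opening: 0.0398
gripper_force: 0.0
```

Emit:
{"op": "play_rows", "data": {
  "deltas": [0, 15, 33, 0, 40, 0, 16, 34, 0, 40, -1, 15, 33, 0, 40, 0, 16, 33, 0, 40, 0, 15, 34, 0, 40, -1, 16, 33, 0, 40, 0, 15, 34, 0, 40, 0, 16, 33, 0, 40]
}}

```text
t: 8.35
tool_pos: [0.4007, -0.0696, 0.4543]
orientation: [-2.983, -0.073, -0.768]
force: [0.7, -1.1, 0.4]
opening: 0.0402
gripper_force: 0.0
```

```bash
python3 - <<'E'
from h import *
rows([(*S(-.19,-.03),.22)],40)
E
```

```text
t 8.35 q [-0.628 -0.848  1.898  0.349  1.704  1.009] p [ 0.4007 -0.0696  0.4543] F [ 0.7 -1.1  0.4] op 0.0402 g 0.0
x [0.875 0.031 0.484] y [ 0.061 -0.997 -0.046] z [ 0.481  0.07  -0.874]
[-2, 10, 37, 0, 40, -2, 9, 36, 0, 40, -3, 10, 37, 0, 40, -2, 10, 36, 0, 40, -2, 10, 37, 0, 40, -2, 9, 36, 0, 40, -3, 10, 37, 0, 40]
```

Emit:
{"op": "play_rows", "data": {
  "deltas": [-2, 10, 37, 0, 40, -2, 9, 36, 0, 40, -3, 10, 37, 0, 40, -2, 10, 36, 0, 40, -2, 10, 37, 0, 40, -2, 9, 36, 0, 40, -3, 10, 37, 0, 40, 0, 0, 0, 0, 40, 0, 0, 0, 0, 40]
}}

```text
t: 9.1
tool_pos: [0.5123, -0.1186, 0.2184]
orientation: [-2.982, -0.073, -0.759]
force: [0.2, 0.6, 0.2]
opening: 0.04
gripper_force: 0.0
```

```bash
python3 - <<'E'
from h import *
from plant import robot
s,M=st()
c=robot.read_camera("wrist");cv2.imwrite("pics/w1.png",c["pixels"])
import pickle;pickle.dump(c,open("w1.pkl","wb"))
for a in (188,116,260):
    for r,z in((.125,.102),):
        print(a,proj(c,[*S(r*np.cos(np.radians(a)),r*np.sin(np.radians(a))),z]))
print("redfront",S(-.085,0),proj(c,[*S(-.085,0),.05]),"ptr",proj(c,[*S(-.129,0),.012]))
E
```

```text
t 9.1 q [-0.556 -0.542  2.156  0.349  1.156  0.885] p [ 0.5123 -0.1186  0.2184] F [0.2 0.6 0.2] op 0.04 g 0.0
x [0.877 0.03  0.479] y [ 0.061 -0.997 -0.05 ] z [ 0.476  0.073 -0.876]
188 [[329.27234955 219.4916264 ]]
116 [[184.02165164 106.24540922]]
260 [[494.13615717 115.73917319]]
redfront [ 0.62243164 -0.10513884] [[319.60172629 189.34439454]] ptr [[312.01871585 247.20766576]]
```

View pics/w1.png

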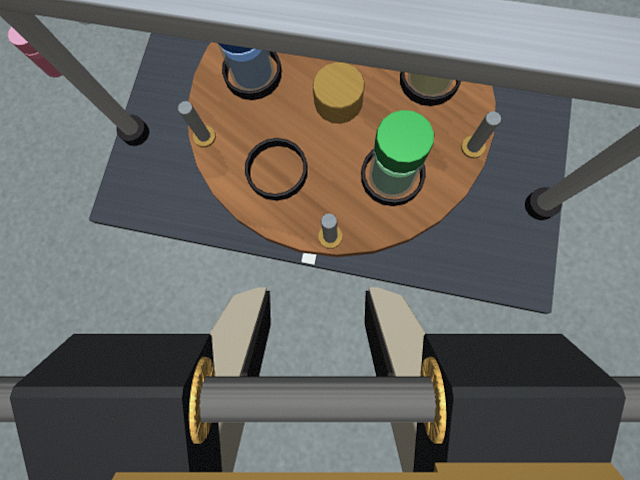

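The wrist view matches the model. The front pin is at (329,218), against (329,219) predicted, and the side pins are at (184,107) and (494,117). The pointer is at (309,258) and the bar is clear above the fingers.

```bash
cat >> h.py <<'E'
def pinp(a,z=.080):
    _,M=st0();o=.012/.876*M[:2,2];a=np.radians(a)
    return np.array([*(S(.125*np.cos(a),.125*np.sin(a))+o),z])
def st0():
    from plant import robot
    s=robot.read_state();return s,R.from_rotvec(s["orientation"]).as_matrix()
E
python3 - <<'E'
from h import *
M=st0()[1]
a=pinp(188);print("approach");rows([a-.07*M[:,2],a],40,step=20)
print("stroke");rows([pinp(x) for x in np.linspace(188,228,12)[1:]],0,pos=a)
E
```

```text
approach
t 9.15 q [-0.556 -0.545  2.153  0.349  1.157  0.885] p [ 0.5133 -0.1194  0.2216] F [ 0.5 -0.2  0.4] op 0.04 g 0.0
x [0.875 0.032 0.483] y [ 0.062 -0.997 -0.047] z [ 0.48   0.071 -0.875]
[-1, 2, 18, 0, 40, 0, 1, 18, 0, 40, -1, 2, 18, 0, 40, 0, 1, 18, 0, 40, -1, 2, 18, 0, 40, 0, 0, 18, 0, 40, 0, 0, 17, 0, 40, 0, 0, 18, 0, 40, 0, 0, 17, 0, 40]
stroke
t 9.15 q [-0.556 -0.545  2.153  0.349  1.157  0.885] p [ 0.5133 -0.1194  0.2216] F [ 0.5 -0.2  0.4] op 0.04 g 0.0
x [0.875 0.032 0.483] y [ 0.062 -0.997 -0.047] z [ 0.48   0.071 -0.875]
[0, 8, 0, 0, 0, 0, 8, -1, 0, 0, 1, 8, 0, 0, 0, 2, 8, 1, 0, 0, 1, 7, 0, 0, 0, 2, 8, 1, 0, 0, 3, 7, 1, 0, 0, 3, 8, 1, 0, 0, 3, 7, 2, 0, 0, 4, 6, 1, 0, 0]
[4, 7, 2, 0, 0]
```

Emit:
{"op": "play_rows", "data": {
  "deltas": [-1, 2, 18, 0, 40, 0, 1, 18, 0, 40, -1, 2, 18, 0, 40, 0, 1, 18, 0, 40, -1, 2, 18, 0, 40, 0, 0, 18, 0, 40, 0, 0, 17, 0, 40, 0, 0, 18, 0, 40, 0, 0, 17, 0, 40, 0, 0, 0, 0, 20],
  "newtons": 6
}}

```text
t: 9.98
tool_pos: [0.5895, -0.1168, 0.081]
orientation: [-2.984, -0.076, -0.77]
force: [-0.0, -0.1, 0.1]
opening: 0.0369
gripper_force: 0.0
```

Emit:
{"op": "play_rows", "data": {
  "deltas": [0, 0, 0, 0, 0, 0, 0, 0, 0, 0, 0, 0, 0, 0, 0, 0, 0, 0, 0, 0]
}}

```text
t: 10.32
tool_pos: [0.5896, -0.1179, 0.0828]
orientation: [-2.984, -0.076, -0.774]
force: [-2.0, 0.4, 4.2]
opening: 0.0122
gripper_force: 6.1
```

Emit:
{"op": "play_rows", "data": {
  "deltas": [0, 8, 0, 0, 0, 0, 8, -1, 0, 0, 1, 8, 0, 0, 0, 2, 8, 1, 0, 0, 1, 7, 0, 0, 0, 2, 8, 1, 0, 0, 3, 7, 1, 0, 0, 3, 8, 1, 0, 0, 3, 7, 2, 0, 0, 4, 6, 1, 0, 0]
}}

```text
t: 11.15
tool_pos: [0.6132, -0.192, 0.0811]
orientation: [-2.985, -0.076, -0.769]
force: [0.3, 1.3, 2.1]
opening: 0.0123
gripper_force: 5.9
```

Emit:
{"op": "play_rows", "data": {
  "deltas": [4, 7, 2, 0, 0, 0, 0, 0, 0, 0, 0, 0, 0, 0, 0, 0, 0, 0, 0, 25, 0, 0, 0, 0, 40, 0, 0, 0, 0, 40]
}}

```text
t: 11.65
tool_pos: [0.617, -0.1969, 0.0802]
orientation: [-2.984, -0.077, -0.767]
force: [-0.8, -0.1, 0.1]
opening: 0.0282
gripper_force: 0.0
```

```bash
python3 - <<'E'
from h import *
s,M=st0();print(pinp(228))
a=pinp(156);rows([s["tool_pos"]-.06*M[:,2],a-.05*M[:,2],a],40,step=25)
print("stroke");rows([pinp(x) for x in np.linspace(156,228,20)[1:]],0,pos=a)
E
```

```text
[ 0.61739288 -0.1963508   0.08      ]
t 11.65 q [-0.578  0.011  1.97   0.455  0.82   0.685] p [ 0.617  -0.1969  0.0802] F [-0.8 -0.1  0.1] op 0.0282 g 0.0
x [0.875 0.033 0.483] y [ 0.063 -0.997 -0.045] z [ 0.48   0.07  -0.874]
[0, 0, -20, 0, 40, 0, 0, -20, 0, 40, 0, 0, -20, 0, 40, -1, -25, 3, 0, 40, 0, -24, 2, 0, 40, -1, -25, 3, 0, 40, -1, -24, 3, 0, 40, 0, -25, 2, 0, 40, -1, -24, 3, 0, 40, 0, 0, 16, 0, 40]
[0, 0, 17, 0, 40, 0, 0, 17, 0, 40]
stroke
t 11.65 q [-0.578  0.011  1.97   0.455  0.82   0.685] p [ 0.617  -0.1969  0.0802] F [-0.8 -0.1  0.1] op 0.0282 g 0.0
x [0.875 0.033 0.483] y [ 0.063 -0.997 -0.045] z [ 0.48   0.07  -0.874]
[-4, 7, -2, 0, 0, -3, 7, -3, 0, 0, -3, 7, -2, 0, 0, -3, 8, -2, 0, 0, -2, 8, -1, 0, 0, -2, 8, -2, 0, 0, -1, 8, -1, 0, 0, -1, 8, 0, 0, 0, 0, 8, -1, 0, 0, 0, 9, 0, 0, 0]
[1, 8, 0, 0, 0, 1, 8, 0, 0, 0, 2, 8, 0, 0, 0, 2, 8, 1, 0, 0, 3, 8, 1, 0, 0, 3, 8, 1, 0, 0, 3, 7, 2, 0, 0, 4, 7, 2, 0, 0, 4, 7, 2, 0, 0]
```

Emit:
{"op": "play_rows", "data": {
  "deltas": [0, 0, -25, 0, 40, 0, 0, -25, 0, 40, 0, 0, -25, 0, 40, 0, 0, -25, 0, 40, -1, -25, 3, 0, 40, 0, -24, 2, 0, 40, -1, -25, 3, 0, 40, -1, -24, 3, 0, 40, 0, -25, 2, 0, 40, -1, -24, 3, 0, 40]
}}

```text
t: 12.48
tool_pos: [0.564, -0.0556, 0.1587]
orientation: [-2.984, -0.076, -0.769]
force: [-0.2, -0.0, -0.3]
opening: 0.0399
gripper_force: 0.0
```

```bash
python3 - <<'E'
from h import *
from plant import robot
c=robot.read_camera("wrist");cv2.imwrite("pics/w2.png",c["pixels"])
s,M=st0();a=pinp(156);rows([a-.05*M[:,2],a],40,step=20)
r=np.radians(156);print(proj(c,[*S(.125*np.cos(r),.125*np.sin(r)),.102]))
E
```

```text
t 12.53 q [-0.336 -0.398  2.169  0.286  0.934  1.063] p [ 0.5634 -0.0522  0.1578] F [-0.7  2.2 -1.1] op 0.0398 g 0.0
x [0.875 0.033 0.483] y [ 0.064 -0.997 -0.047] z [ 0.48   0.072 -0.874]
[0, 2, 20, 0, 40, 1, 2, 19, 0, 40, 0, 0, 17, 0, 40, 0, 0, 17, 0, 40, 0, 0, 16, 0, 40]
[[317.71690338 247.32473573]]
```

View pics/w2.png

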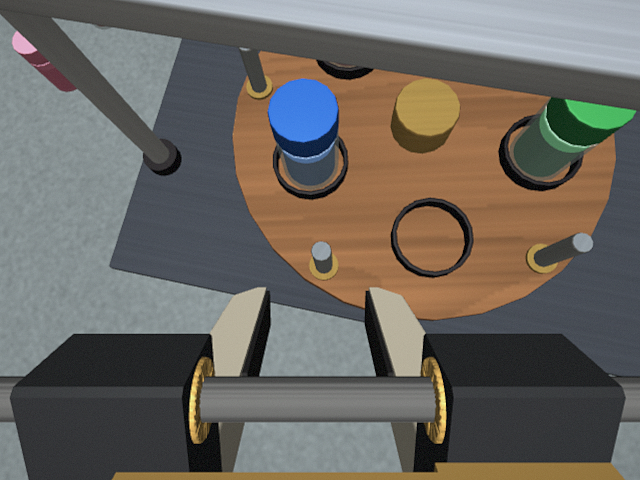

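The pin top is at (321,250), against (318,247) predicted, so the pin is between the fingers. Doing stroke 2.

Emit:
{"op": "play_rows", "data": {
  "deltas": [0, 2, 20, 0, 40, 1, 2, 19, 0, 40, 0, 0, 17, 0, 40, 0, 0, 17, 0, 40, 0, 0, 16, 0, 40, 0, 0, 0, 0, 20, 0, 0, 0, 0, 0, 0, 0, 0, 0, 0, 0, 0, 0, 0, 0, 0, 0, 0, 0, 0]
}}

```text
t: 13.37
tool_pos: [0.6088, -0.055, 0.0828]
orientation: [-2.984, -0.077, -0.771]
force: [-3.2, -0.8, 2.6]
opening: 0.0116
gripper_force: 5.9
```

Emit:
{"op": "play_rows", "data": {
  "deltas": [-4, 7, -2, 0, 0, -3, 7, -3, 0, 0, -3, 7, -2, 0, 0, -3, 8, -2, 0, 0, -2, 8, -1, 0, 0, -2, 8, -2, 0, 0, -1, 8, -1, 0, 0, -1, 8, 0, 0, 0, 0, 8, -1, 0, 0, 0, 9, 0, 0, 0]
}}

```text
t: 14.2
tool_pos: [0.5907, -0.1354, 0.0822]
orientation: [-2.984, -0.076, -0.772]
force: [2.3, 2.1, 4.8]
opening: 0.0122
gripper_force: 6.1
```

Emit:
{"op": "play_rows", "data": {
  "deltas": [1, 8, 0, 0, 0, 1, 8, 0, 0, 0, 2, 8, 0, 0, 0, 2, 8, 1, 0, 0, 3, 8, 1, 0, 0, 3, 8, 1, 0, 0, 3, 7, 2, 0, 0, 4, 7, 2, 0, 0, 4, 7, 2, 0, 0, 0, 0, 0, 0, 0]
}}

```text
t: 15.03
tool_pos: [0.6197, -0.2033, 0.0815]
orientation: [-2.985, -0.075, -0.771]
force: [0.5, -0.6, 5.8]
opening: 0.012
gripper_force: 6.0
```

Emit:
{"op": "play_rows", "data": {
  "deltas": [0, 0, 0, 0, 0, 0, 0, 0, 0, 25, 0, 0, 0, 0, 40, 0, 0, 0, 0, 40]
}}

```text
t: 15.37
tool_pos: [0.6179, -0.201, 0.0803]
orientation: [-2.984, -0.076, -0.767]
force: [-0.2, -0.0, -1.0]
opening: 0.0277
gripper_force: 0.0
```

Emit:
{"op": "play_rows", "data": {
  "deltas": [0, 0, -25, 0, 40, 0, 0, -25, 0, 40, 0, 0, -25, 0, 40, 0, 0, -25, 0, 40, -1, -25, 3, 0, 40, 0, -24, 2, 0, 40, -1, -25, 3, 0, 40, -1, -24, 3, 0, 40, 0, -25, 2, 0, 40, -1, -24, 3, 0, 40]
}}

```text
t: 16.2
tool_pos: [0.565, -0.0597, 0.1589]
orientation: [-2.984, -0.076, -0.769]
force: [0.3, 0.8, 0.0]
opening: 0.0398
gripper_force: 0.0
```

```bash
python3 - <<'E'
from h import *
from plant import robot
c=robot.read_camera("wrist");cv2.imwrite("pics/w3.png",c["pixels"])
s,M=st0();a=pinp(156);rows([a-.05*M[:,2],a],40,step=20)
r=np.radians(156);print(proj(c,[*S(.125*np.cos(r),.125*np.sin(r)),.102]))
print("stroke");rows([pinp(x) for x in np.linspace(156,216,17)[1:]],0,pos=a)
t=robot.read_camera("top");cv2.imwrite("pics/t3.png",t["pixels"])
for n in RNG:
  try:
    uv,_=blob(t,n,(340,150,500,300));p=at_z(t,uv,.1245)-H;print(n,_[4],np.linalg.norm(p),np.degrees(np.arctan2(p[1],p[0])-YAW)%360)
  except Exception as e:print(n,e)
E
```

```text
t 16.25 q [-0.345 -0.392  2.164  0.29   0.936  1.052] p [ 0.5643 -0.0563  0.1579] F [ 0.1  2.3 -0.4] op 0.04 g 0.0
x [0.875 0.033 0.483] y [ 0.064 -0.997 -0.047] z [ 0.479  0.072 -0.875]
[0, 0, 20, 0, 40, 0, 0, 19, 0, 40, 0, 0, 17, 0, 40, 0, 0, 16, 0, 40, 0, 0, 17, 0, 40]
[[310.39217175 248.67002483]]
stroke
t 16.25 q [-0.345 -0.392  2.164  0.29   0.936  1.052] p [ 0.5643 -0.0563  0.1579] F [ 0.1  2.3 -0.4] op 0.04 g 0.0
x [0.875 0.033 0.483] y [ 0.064 -0.997 -0.047] z [ 0.479  0.072 -0.875]
[-4, 7, -2, 0, 0, -3, 7, -3, 0, 0, -3, 7, -2, 0, 0, -3, 8, -2, 0, 0, -2, 7, -1, 0, 0, -2, 8, -2, 0, 0, -1, 8, -1, 0, 0, -1, 8, -1, 0, 0, 0, 9, 0, 0, 0, 0, 8, 0, 0, 0]
[1, 8, -1, 0, 0, 1, 8, 1, 0, 0, 2, 8, 0, 0, 0, 2, 8, 1, 0, 0, 2, 8, 1, 0, 0, 3, 7, 1, 0, 0]
red 139 0.0897243744229767 127.90519036883269
blue 296 0.08342680387013081 195.9429088766821
green 284 0.08716412090801436 339.3713148634686
yellow 314 0.08615504676465596 49.94005935603866
```

View pics/w3.png

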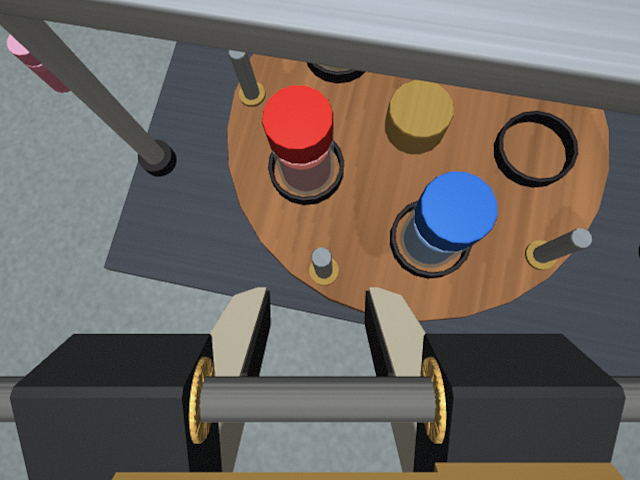

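The red jar is at about 123° and its pin is at (321,258), between the fingers. Doing stroke 3, which ends with the pin at 216°.

Emit:
{"op": "play_rows", "data": {
  "deltas": [0, 2, 20, 0, 40, 0, 2, 19, 0, 40, 0, 0, 17, 0, 40, 0, 0, 16, 0, 40, 0, 0, 17, 0, 40, 0, 0, 0, 0, 20, 0, 0, 0, 0, 0, 0, 0, 0, 0, 0, 0, 0, 0, 0, 0, 0, 0, 0, 0, 0]
}}

```text
t: 17.13
tool_pos: [0.6091, -0.0591, 0.0827]
orientation: [-2.984, -0.076, -0.772]
force: [-3.7, -2.8, 0.5]
opening: 0.0119
gripper_force: 6.0
```

```bash
python3 - <<'E'
from h import *
s,M=st0()
o=.012/.876*M[:2,2];d=s["tool_pos"][:2]-o-H;a=np.degrees(np.arctan2(d[1],d[0])-YAW)%360;print(a,np.linalg.norm(d))
rows([pinp(x,.081) for x in np.linspace(a,216,17)[1:]],0)
E
```

```text
159.35599961909017 0.11865918593535452
t 17.13 q [-0.315 -0.147  2.115  0.326  0.736  1.011] p [ 0.6091 -0.0591  0.0827] F [-3.7 -2.8  0.5] op 0.0119 g 6.0
x [0.874 0.033 0.486] y [ 0.063 -0.997 -0.044] z [ 0.483  0.069 -0.873]
[-9, 3, -3, 0, 0, -3, 7, -2, 0, 0, -2, 7, -2, 0, 0, -2, 8, -1, 0, 0, -2, 7, -2, 0, 0, -2, 7, -1, 0, 0, 0, 8, -1, 0, 0, -1, 8, 0, 0, 0, 0, 7, -1, 0, 0, 0, 8, 0, 0, 0]
[1, 8, 0, 0, 0, 1, 8, 0, 0, 0, 2, 7, 1, 0, 0, 2, 7, 0, 0, 0, 2, 8, 1, 0, 0, 3, 7, 1, 0, 0]
```

Emit:
{"op": "play_rows", "data": {
  "deltas": [-9, 3, -3, 0, 0, -3, 7, -2, 0, 0, -2, 7, -2, 0, 0, -2, 8, -1, 0, 0, -2, 7, -2, 0, 0, -2, 7, -1, 0, 0, 0, 8, -1, 0, 0, -1, 8, 0, 0, 0, 0, 7, -1, 0, 0, 0, 8, 0, 0, 0]
}}

```text
t: 17.97
tool_pos: [0.5889, -0.1311, 0.08]
orientation: [-2.984, -0.076, -0.771]
force: [0.5, 1.0, 4.8]
opening: 0.0123
gripper_force: 6.0
```

Emit:
{"op": "play_rows", "data": {
  "deltas": [1, 8, 0, 0, 0, 1, 8, 0, 0, 0, 2, 7, 1, 0, 0, 2, 7, 0, 0, 0, 2, 8, 1, 0, 0, 3, 7, 1, 0, 0, 0, 0, 0, 0, 0, 0, 0, 0, 0, 0]
}}

```text
t: 18.63
tool_pos: [0.6021, -0.1753, 0.0796]
orientation: [-2.985, -0.075, -0.768]
force: [-4.5, -2.0, 1.2]
opening: 0.0122
gripper_force: 6.0
```

Emit:
{"op": "play_rows", "data": {
  "deltas": [0, 0, 0, 0, 25, 0, 0, 0, 0, 40, 0, 0, 0, 0, 40, 0, 0, -25, 0, 40, 0, 0, -25, 0, 60, 0, 0, -25, 0, 60, 0, 0, -25, 0, 60, 0, 0, -25, 0, 60]
}}

```text
t: 19.3
tool_pos: [0.5417, -0.1827, 0.1905]
orientation: [-2.984, -0.077, -0.77]
force: [-0.2, -0.8, -0.6]
opening: 0.0586
gripper_force: 0.0
```

```bash
python3 - <<'E'
from h import *
s,M=st0();rows([(*S(-.19,0),.19)],60)
E
```

```text
t 19.3 q [-0.649 -0.344  2.068  0.404  1.081  0.739] p [ 0.5417 -0.1827  0.1905] F [-0.2 -0.8 -0.6] op 0.0586 g 0.0
x [0.874 0.034 0.485] y [ 0.063 -0.997 -0.044] z [ 0.482  0.069 -0.874]
[-6, -31, -1, 0, 60, -6, -31, -2, 0, 60, -5, -31, -1, 0, 60]
```

Emit:
{"op": "play_rows", "data": {
  "deltas": [-6, -31, -1, 0, 60, -6, -31, -2, 0, 60, -5, -31, -1, 0, 60, 0, 0, 0, 0, 60, 0, 0, 0, 0, 60]
}}

```text
t: 19.72
tool_pos: [0.5197, -0.0896, 0.1893]
orientation: [-2.984, -0.081, -0.772]
force: [-0.3, 0.4, -0.6]
opening: 0.0602
gripper_force: 0.0
```

```bash
python3 - <<'E'
from h import *
from plant import robot
w=robot.read_camera("wrist");cv2.imwrite("pics/w4.png",w["pixels"])
t=robot.read_camera("top");cv2.imwrite("pics/t4.png",t["pixels"]);s=robot.read_camera("scene")
print("expect front cap top centre",proj(w,[*S(-.085,0),.128]))
for n in RNG:
  try:
    uv,b=blob(t,n,(340,150,500,300));p=at_z(t,uv,.1245)-H;print(n,b[4],np.linalg.norm(p),np.degrees(np.arctan2(p[1],p[0])-YAW)%360)
  except Exception as e:print(n,e)
uv,b=blob(w,"red",(200,60,420,320));print("wrist red",uv,b);print(at_z(w,uv,.12),S(-.085,0))
ut,_=blob(t,"red",(340,150,500,300));print("tri",tri(t,ut,w,uv))
try:
    us,_=blob(s,"red",(190,160,320,250));print(us,_,tri(t,ut,s,us))
except Exception as e:print(e)
st()
E
```

```text
expect front cap top centre [[358.34219473 145.61419124]]
red 342 0.08329366157932601 180.2167079041957
blue attempt to get argmax of an empty sequence
green 279 0.08602663448328735 34.802979480174926
yellow attempt to get argmax of an empty sequence
wrist red [358.05093379 148.0179966 ] [ 326  119   65   59 2945]
[ 0.62462035 -0.10525582] [ 0.62243164 -0.10513884]
tri [ 0.62423311 -0.10584249  0.12162171]
[280.62 192.46] [277 189   9   7  50] [ 0.62534679 -0.10692346  0.12222528]
t 19.87 q [-0.479 -0.542  2.211  0.328  1.07   0.941] p [ 0.52   -0.0918  0.1891] F [ 0.3  0.6 -0.1] op 0.0598 g 0.0
x [0.874 0.033 0.485] y [ 0.062 -0.997 -0.044] z [ 0.482  0.069 -0.873]
```

View pics/w4.png

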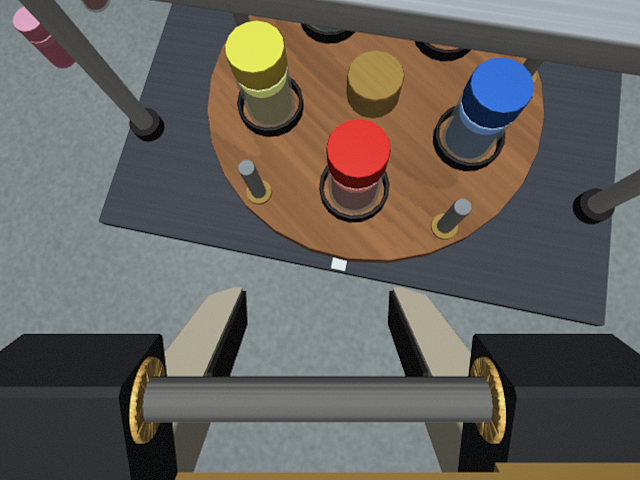

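The red jar is at the front, cap centre (358,148) against (358,146) expected, and triangulates to (0.6245, -0.106) at rest, about 2 mm from the front place. Next is the reach in.

```bash
python3 - <<'E'
from h import *
g=np.array([.632,-.1055,.088]);e=np.array([np.cos(YAW),np.sin(YAW),0])
rows([g-.115*e,g-.03*e],60,step=20)
rows([g],60,step=8,pos=g-.03*e)
E
```

```text
t 19.87 q [-0.479 -0.542  2.211  0.328  1.07   0.941] p [ 0.52   -0.0918  0.1891] F [ 0.3  0.6 -0.1] op 0.0598 g 0.0
x [0.874 0.033 0.485] y [ 0.062 -0.997 -0.044] z [ 0.482  0.069 -0.873]
[-8, 0, 15, 0, 60, -9, 1, 14, 0, 60, -8, 0, 15, 0, 60, -9, 0, 14, 0, 60, -8, 1, 15, 0, 60, -9, 0, 15, 0, 60, 15, 3, 8, 0, 60, 15, 4, 8, 0, 60, 14, 3, 7, 0, 60, 15, 4, 8, 0, 60]
[15, 3, 8, 0, 60]
t 19.87 q [-0.479 -0.542  2.211  0.328  1.07   0.941] p [ 0.52   -0.0918  0.1891] F [ 0.3  0.6 -0.1] op 0.0598 g 0.0
x [0.874 0.033 0.485] y [ 0.062 -0.997 -0.044] z [ 0.482  0.069 -0.873]
[6, 2, 4, 0, 60, 7, 1, 3, 0, 60, 6, 2, 4, 0, 60, 7, 1, 3, 0, 60]
```

Emit:
{"op": "play_rows", "data": {
  "deltas": [-8, 0, 15, 0, 60, -9, 1, 14, 0, 60, -8, 0, 15, 0, 60, -9, 0, 14, 0, 60, -8, 1, 15, 0, 60, -9, 0, 15, 0, 60, 15, 3, 8, 0, 60, 15, 4, 8, 0, 60, 14, 3, 7, 0, 60, 15, 4, 8, 0, 60]
}}

```text
t: 20.7
tool_pos: [0.5857, -0.1001, 0.0874]
orientation: [-2.985, -0.074, -0.769]
force: [0.9, 0.0, 0.2]
opening: 0.0599
gripper_force: 0.0
```

Emit:
{"op": "play_rows", "data": {
  "deltas": [15, 3, 8, 0, 60, 6, 2, 4, 0, 60, 7, 1, 3, 0, 60, 6, 2, 4, 0, 60, 7, 1, 3, 0, 60, 0, 0, 0, 0, 60, 0, 0, 0, 0, 60]
}}

```text
t: 21.28
tool_pos: [0.632, -0.105, 0.0883]
orientation: [-2.984, -0.077, -0.77]
force: [-0.1, -0.2, 0.7]
opening: 0.0603
gripper_force: 0.0
```

```bash
python3 - <<'E'
from h import *
from plant import robot
w=robot.read_camera("wrist");cv2.imwrite("pics/w5.png",w["pixels"])
s,M=st();j=np.array([.6245,-.106])
d=np.array([*j,.104])-(s["tool_pos"]-.019*M[:,2]);print("grasp err tool axes mm",M.T@d*1000)
E
```

```text
t 21.33 q [-0.393 -0.059  2.022  0.366  0.766  0.915] p [ 0.6317 -0.1048  0.0882] F [-0.8 -0.4 -1.1] op 0.06 g 0.0
x [0.874 0.033 0.484] y [ 0.063 -0.997 -0.044] z [ 0.481  0.069 -0.874]
grasp err tool axes mm [1.27014734e+00 1.17820161e-04 1.64810677e+00]
```

View pics/w5.png

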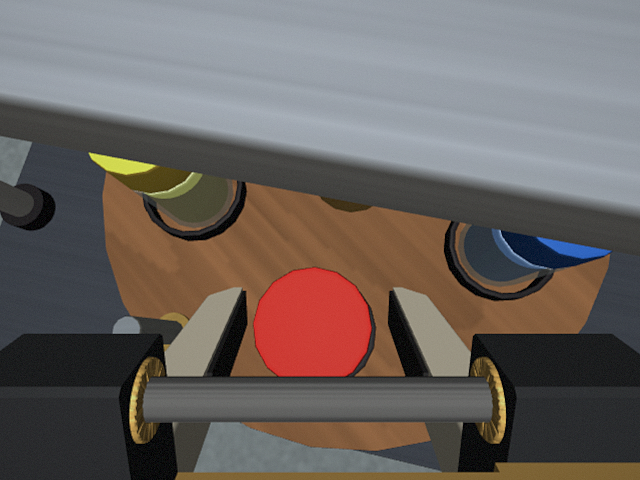

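The red jar sits centred between the pads (cap 254–375 px, pads 245–390). The bar is close but clear. Gripping now.

Emit:
{"op": "play_rows", "data": {
  "deltas": [0, 0, 0, 0, 30, 0, 0, 0, 0, 30, 0, 0, 0, 0, 30, 0, 0, 0, 0, 30, 0, 0, 0, 0, 30, 0, 0, 0, 0, 30],
  "newtons": 20
}}

```text
t: 21.83
tool_pos: [0.632, -0.1049, 0.0885]
orientation: [-2.984, -0.076, -0.77]
force: [-0.7, -0.3, 1.3]
opening: 0.0402
gripper_force: 19.7
```

Emit:
{"op": "play_rows", "data": {
  "deltas": [2, 0, -3.5, 0, 30, 2, 0, -3.5, 0, 30, 1, 0, -4, 0, 30, 0, 0, -4, 0, 30, 0, 0, -4, 0, 30, 0, 0, -4, 0, 30]
}}

```text
t: 22.33
tool_pos: [0.6251, -0.1064, 0.1113]
orientation: [-2.984, -0.076, -0.77]
force: [-0.6, -0.4, -1.0]
opening: 0.0401
gripper_force: 19.7
```

```bash
python3 - <<'E'
from h import *
from plant import robot
t=robot.read_camera("top")
h=cv2.cvtColor(t["pixels"],cv2.COLOR_BGR2HSV);roi=cv2.inRange(h,(5,70,60),(25,255,255));k=np.zeros_like(roi);k[285:345,205:262]=roi[285:345,205:262]
k=cv2.morphologyEx(k,cv2.MORPH_CLOSE,np.ones((5,5)))
c=max(cv2.findContours(k,0,1)[0],key=cv2.contourArea);(e,ax,_)=cv2.fitEllipse(c);p=at_z(t,e,.006);print("pad",e,ax,p)
print("diam", np.linalg.norm(at_z(t,(e[0]+ax[0]/2,e[1]),.006)-at_z(t,(e[0]-ax[0]/2,e[1]),.006)))
s,M=st0();q=s["tool_pos"]
rows([q-.06*M[:,2],(.50,-.07,.20),(p[0]+.0075,p[1],.20)],30,step=30)
E
```

```text
pad (232.92784118652344, 314.1234130859375) (40.15494155883789, 41.23357009887695) [0.51464827 0.27795877]
diam 0.08672705814932274
t 22.38 q [-0.401 -0.112  2.024  0.353  0.816  0.929] p [ 0.6253 -0.1066  0.1121] F [ 0.3  0.3 -0.5] op 0.0401 g 19.7
x [0.874 0.033 0.485] y [ 0.063 -0.997 -0.044] z [ 0.482  0.069 -0.873]
[0, 0, -30, 0, 30, 0, 0, -30, 0, 30, -16, -12, -19, 0, 30, -17, -12, -18, 0, 30, -16, -12, -19, 0, 30, -17, -12, -19, 0, 30, 3, -29, 3, 0, 30, 3, -29, 3, 0, 30, 2, -29, 3, 0, 30, 3, -28, 3, 0, 30]
[2, -29, 3, 0, 30, 3, -29, 3, 0, 30, 2, -29, 2, 0, 30, 3, -29, 3, 0, 30, 3, -28, 3, 0, 30, 2, -29, 3, 0, 30, 3, -29, 3, 0, 30, 2, -29, 3, 0, 30]
```

Emit:
{"op": "play_rows", "data": {
  "deltas": [0, 0, -30, 0, 30, 0, 0, -30, 0, 30, -16, -12, -19, 0, 30, -17, -12, -18, 0, 30, -16, -12, -19, 0, 30, -17, -12, -19, 0, 30, 3, -29, 3, 0, 30, 3, -29, 3, 0, 30, 2, -29, 3, 0, 30, 3, -28, 3, 0, 30]
}}

```text
t: 23.22
tool_pos: [0.5077, 0.0467, 0.1996]
orientation: [-2.984, -0.074, -0.773]
force: [0.4, 0.5, -1.8]
opening: 0.04
gripper_force: 19.7
```

Emit:
{"op": "play_rows", "data": {
  "deltas": [2, -29, 3, 0, 30, 3, -29, 3, 0, 30, 2, -29, 2, 0, 30, 3, -29, 3, 0, 30, 3, -28, 3, 0, 30, 2, -29, 3, 0, 30, 3, -29, 3, 0, 30, 2, -29, 3, 0, 30, 0, 0, 0, 0, 30, 0, 0, 0, 0, 30]
}}

```text
t: 24.05
tool_pos: [0.5213, 0.2799, 0.1983]
orientation: [-2.984, -0.081, -0.768]
force: [-0.2, -0.5, -1.9]
opening: 0.0397
gripper_force: 19.9
```

```bash
python3 - <<'E'
from h import *
from plant import robot
t=robot.read_camera("top");s=robot.read_camera("scene");w=robot.read_camera("wrist")
cv2.imwrite("pics/mix6.png",np.hstack([s["pixels"][150:450,330:630],w["pixels"][180:480,160:460]]))
q,M=st();q=q["tool_pos"]
for nm,c in(("scene",s),("top",t)):
  try:print(nm,blob(c,"red",(330,150,560,400) if nm=="scene" else (180,240,320,380)))
  except Exception as e:print(nm,e)
uv,b=blob(w,"red",(200,200,440,400));print(uv,b,"expect cap centre",proj(w,[q[0]-.0075,q[1]-.001,q[2]+.0395]),"prev (at grasp) see w5")
w5=cv2.imread("pics/w5.png");print(blob({"pixels":w5},"red",(200,200,440,400)))
E
```

```text
t 24.2 q [ 0.516 -0.329  2.041 -0.218  0.963  2.119] p [0.5218 0.2776 0.1986] F [-0.8 -0.6 -0.1] op 0.0395 g 19.9
x [0.874 0.033 0.484] y [ 0.062 -0.997 -0.044] z [ 0.481  0.068 -0.874]
scene (array([434.65306122, 204.36734694]), array([426, 199,  18,  11, 147], dtype=int32))
top (array([212.4       , 308.39677419]), array([202, 300,  23,  17, 310], dtype=int32))
[316.53128234 324.45131245] [  258   267   119   110 10629] expect cap centre [[315.80239674 317.63426354]] prev (at grasp) see w5
(array([311.8980322 , 324.75058846]), array([  253,   267,   119,   110, 10621], dtype=int32))
```

View pics/mix6.png

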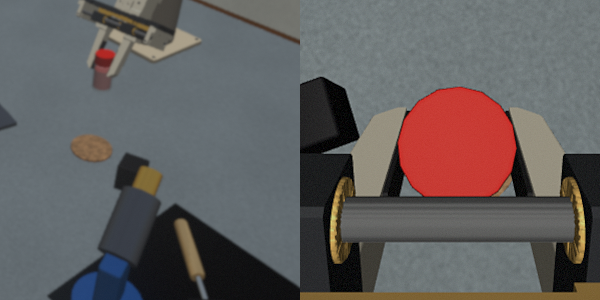

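The jar hangs nearly upright between the pads: scene crop (103,68), wrist crop cap centre (457,143). The pad and block are clear below it.

```bash
python3 - <<'E'
from h import *
import pickle
d=pickle.load(open("c0.pkl","rb"))
X=tri(d["top"],(212.4,308.4),d["scene"],(434.65,204.37));print("cap",X,"expected bottom z",.1986-.0385)
s,M=st0();q=s["tool_pos"]
g=np.array([.5146+.0075,.278+.001,.056])
rows([g+[0,0,.0]],30,step=20); rows([g+[0,0,-.012]],30,step=2.5,pos=g,integer=False)
E
```

```text
cap [0.51657183 0.27953927 0.23664061] expected bottom z 0.1601
t 24.2 q [ 0.516 -0.329  2.041 -0.218  0.963  2.119] p [0.5218 0.2776 0.1986] F [-0.8 -0.6 -0.1] op 0.0395 g 19.9
x [0.874 0.033 0.484] y [ 0.062 -0.997 -0.044] z [ 0.481  0.068 -0.874]
[-9, 1, 16, 0, 30, -8, 0, 15, 0, 30, -9, 1, 16, 0, 30, -8, 0, 15, 0, 30, -9, 1, 16, 0, 30, -9, 1, 16, 0, 30, -8, 0, 15, 0, 30, -9, 1, 16, 0, 30]
t 24.2 q [ 0.516 -0.329  2.041 -0.218  0.963  2.119] p [0.5218 0.2776 0.1986] F [-0.8 -0.6 -0.1] op 0.0395 g 19.9
x [0.874 0.033 0.484] y [ 0.062 -0.997 -0.044] z [ 0.481  0.068 -0.874]
[-1.2, 0.1, 2.1, 0, 30, -1.1, 0.1, 2.1, 0, 30, -1.2, 0.1, 2.1, 0, 30, -1.1, 0.1, 2.1, 0, 30, -1.2, 0.1, 2.1, 0, 30]
```

Emit:
{"op": "play_rows", "data": {
  "deltas": [-9, 1, 16, 0, 30, -8, 0, 15, 0, 30, -9, 1, 16, 0, 30, -8, 0, 15, 0, 30, -9, 1, 16, 0, 30, -9, 1, 16, 0, 30, -8, 0, 15, 0, 30, -9, 1, 16, 0, 30, 0, 0, 0, 0, 30, 0, 0, 0, 0, 30]
}}

```text
t: 25.03
tool_pos: [0.5215, 0.2781, 0.0549]
orientation: [-2.987, -0.074, -0.767]
force: [-0.4, -0.3, 0.0]
opening: 0.0398
gripper_force: 19.9
```

Emit:
{"op": "play_rows", "data": {
  "deltas": [-1, 0, 2, 0, 30, -1, 0, 2, 0, 30, -1, 0, 2, 0, 30, -1, 0, 2, 0, 30, 0, 0, 0, 0, 30, 0, 0, 0, 0, 30]
}}

```text
t: 25.53
tool_pos: [0.5225, 0.2803, 0.047]
orientation: [-2.984, -0.076, -0.77]
force: [-0.7, -0.2, -1.0]
opening: 0.0394
gripper_force: 19.9
```

Emit:
{"op": "play_rows", "data": {
  "deltas": [-0.5, 0, 0.9, 0, 30, -0.5, 0, 0.9, 0, 30, 0, 0, 0, 0, 30, 0, 0, 0, 0, 30]
}}

```text
t: 25.87
tool_pos: [0.5227, 0.2804, 0.0451]
orientation: [-2.984, -0.076, -0.77]
force: [-0.5, 0.5, -0.5]
opening: 0.04
gripper_force: 19.9
```

Emit:
{"op": "play_rows", "data": {
  "deltas": [-0.5, 0, 0.9, 0, 30, 0, 0, 0, 0, 30, 0, 0, 0, 0, 30]
}}

```text
t: 26.12
tool_pos: [0.5233, 0.2806, 0.045]
orientation: [-2.983, -0.076, -0.772]
force: [-3.2, -1.1, 6.6]
opening: 0.04
gripper_force: 19.9
```

Emit:
{"op": "play_rows", "data": {
  "deltas": [-0.5, 0, 0.9, 0, 30, 0, 0, 0, 0, 30, 0, 0, 0, 0, 30]
}}

```text
t: 26.37
tool_pos: [0.524, 0.2808, 0.0449]
orientation: [-2.983, -0.076, -0.774]
force: [-3.3, -3.6, 10.7]
opening: 0.0398
gripper_force: 20.0
```

Contact: 10 N upward at the expected height. Releasing now and withdrawing along the tool axis.

Emit:
{"op": "play_rows", "data": {
  "deltas": [0, 0, 0, 0, 42, 0, 0, 0, 0, 46, 0, 0, 0, 0, 52, 0, 0, 0, 0, 60, 0, 0, 0, 0, 62, 0, 0, 0, 0, 62]
}}

```text
t: 26.87
tool_pos: [0.5223, 0.2803, 0.0425]
orientation: [-2.985, -0.076, -0.769]
force: [0.3, 0.6, 0.5]
opening: 0.0613
gripper_force: 0.0
```

Emit:
{"op": "play_rows", "data": {
  "deltas": [0, 0, -10, 0, 62, 0, 0, -15, 0, 62, 0, 0, -20, 0, 62, 0, 0, -25, 0, 62, 0, 0, -30, 0, 62, 0, 0, -30, 0, 62, 0, 0, 0, 0, 62, 0, 0, 0, 0, 62, 0, 0, 0, 0, 62, 0, 0, 0, 0, 62]
}}

```text
t: 27.7
tool_pos: [0.4594, 0.2709, 0.1547]
orientation: [-2.986, -0.076, -0.767]
force: [-1.1, -0.5, -0.1]
opening: 0.0621
gripper_force: 0.0
```

```bash
python3 - <<'E'
from h import *
from plant import robot
w=robot.read_camera("wrist");s=robot.read_camera("scene")
cv2.imwrite("pics/mix7.png",np.hstack([cv2.resize(w["pixels"],(400,300)),s["pixels"][150:450,180:580]]))
uv,_=blob(w,"red",(150,30,480,330));us,b=blob(s,"red",(360,200,520,340));print(us,b,tri(w,uv,s,us));st()
E
```

```text
[426.11333333 269.77333333] [418 265  17  11 150] [0.51285924 0.2820993  0.0791563 ]
t 27.8 q [ 0.584 -0.462  2.221 -0.261  0.937  2.211] p [0.4593 0.2708 0.1544] F [ 0.1 -0.1 -0.9] op 0.0617 g 0.0
x [0.875 0.034 0.482] y [ 0.062 -0.997 -0.043] z [ 0.479  0.067 -0.875]
```

View pics/mix7.png

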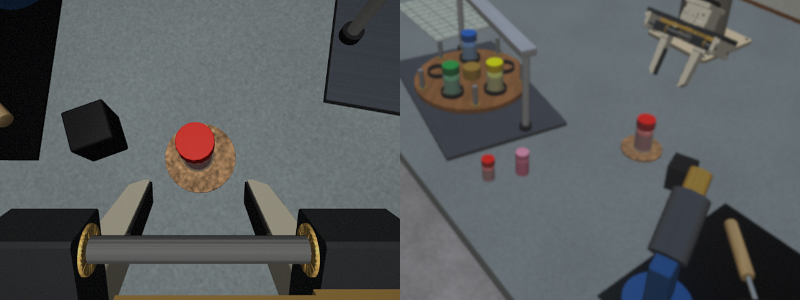

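The jar stands upright on the pad at about (0.513, 0.282), roughly 5 mm from the pad centre at (0.515, 0.278). The other jars are in their pockets and the gripper is clear.

```bash
python3 -c "
from plant import robot
print(robot.close_job())"
```

```text
the job is handed in; nothing more can be done
None
```

I turned the carousel to bring the red-capped jar to the front, lifted it out, set it upright about 5 mm from the cork pad's centre, and handed the job in at about 28 s; the verdict was not shown.

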